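# Stow the pastry cutters and stack the trays

### The job

Put the tart tools away: set both handled cutters (round and square) side by side in the lower tray, flat on its floor, handles up. Then lift the upper tray by its bar and lower it gently onto the lower tray, without dropping it, until all four lugs are fully home in the corner sockets. Last, with the trays stacked, stand the wooden tamper upright in the upper tray; leave everything else where it is.

Things in the scene. Friction and masses are not known exactly. Their poses are not given: they have to be found in the camera images.
- lower: lower tray: loose open white plastic tray, 200 (x) x 150 (y) x 72 mm tall, 0.6-1.2 kg, on the bench, empty. Origin at the centre of its underside, x along its long side, z up. Floor 6 mm, walls 4 mm thick; inner space 192 x 142 mm less the four full-height corner posts, 28 x 28 mm each, flush with the outer corners. Two cutters fit side by side at about x = +-48 mm, y = 0
- upper_mid (a point): upper tray: loose white plastic tray, 200 (x) x 150 (y) x 83 mm tall, 0.35-0.65 kg, standing on its four lugs. Point: on its vertical centre line, 41.5 mm above the lug tips; x along its long side, z up. Underside 14, inner floor 20, wall rims 44 mm above the lug tips. Seated (either way round) the underside rests on the lower tray's rim, this point 99.5 mm above the lower tray's underside
- upper_bar (a point): centre of the upper tray's straight carrying bar, on the tray's vertical centre line, 76 mm above the lug tips. The bar runs along x over the tray's whole length, 16 mm wide (y) and 14 mm high, open below, on an upright 24 mm wide at each end
- upper_lug (a point): tip of one of the upper tray's four lugs, the one at x = +86, y = +61 mm from the tray's centre (the others at +-86, +-61). Round pegs below the tray, 14 mm across and 14 mm long, the lowest 6 mm tapering to 7 mm across
- lower_socket (a point): centre of the mouth of one of the lower tray's four sockets, the one at x = +86, y = +61 mm from the tray's centre (the others at +-86, +-61), at rim height, 72 mm above the underside. Square holes in the tops of the corner posts, 20 mm wide and 18 mm deep
- round_mid (a point): the round cutter: loose dark steel scalloped ring, 70 mm across, 28 mm high, open below, with a straight strap handle over it; 59 mm tall in all. The point is half-way up on its axis (29.5 mm above its lower edge). The handle's bar runs along x, 63 mm long, 12 mm wide (y), 14 mm high, its centre 22.5 mm above this point, free space between it and the ring
- square_mid (a point): the square cutter: loose dark steel square frame, 70 x 70 mm, 28 mm high, open below, with a straight strap handle over it; 59 mm tall in all. The point is half-way up on its centre line (29.5 mm above its lower edge). The handle's bar runs along x, 70 mm long, 12 mm wide (y), 14 mm high, its centre 22.5 mm above this point, free space between it and the frame
- tamper_mid (a point): the tamper: loose light wooden tool standing upright, 110 mm tall: a foot 54 mm across and 22 mm high, and a round shaft 28 mm across up to the top. The point is half-way up on its axis (55 mm above its underside); z up along the shaft. In the upper tray it fits on either side of the bar, its axis about 39 mm (y) from the tray's centre line
- pastry_ring: bystander, leave alone: plain steel ring without a handle, 60 mm across, 25 mm high; origin at the centre of its underside
- bowl: bystander, leave alone: steel bowl, 120 mm across, 60 mm high; origin under its centre
- jar: bystander, leave alone: closed jar, 72 mm across, 100 mm high; origin under its centre
- tube_roller: bystander, leave alone: aluminium tube roller lying along its y axis, 240 mm long, 42 mm across; origin under its middle
- pastry_brush: bystander, leave alone: pastry brush lying along its x axis, 200 mm long; origin under its middle
- cup: bystander, leave alone: white mug, 80 mm across, 85 mm high; origin under its centre
Mind the look-alikes: they are no part of the job. Leave any red or turquoise look-alike of the part that bears round_mid alone. There is more than one size of the part that bears tamper_mid; the job needs the smaller.

How it is judged:
By the outcome, as a careful person would: the job done as asked, in the order asked, and still so for the second after the job is handed in, with the robot touching nothing.
It also fails if it takes over 72 s, if anything falls off the work surface, if the arm or the gripper's body presses on something with over 40 N, if the wrist force passes 120 N, or if a joint passes its speed limit or range.

### The arm

A 6-joint arm with a two-finger parallel gripper is mounted at the origin on the work surface. World frame = base frame: x ahead of the robot, y to its left, z up, the work surface at z = 0. Lengths are in m, angles in rad, forces in N, time in s.
With the tool pointing down it reaches from about 0.4 to 0.825 m from the base axis. Payload 7 kg.
Tool frame: the origin (TCP) lies at the centre of the arm's flange, where the gripper is bolted on; the fingertips stand 178 mm ahead of it and the grasp point (between the pads) lies 159 mm ahead of it; z points along the fingers, y is the direction in which the jaws open and shut (so a half turn about z gives the same grasp; the last joint's range is limited). The gripper opens to 88 mm and grips with 3 to 60 N. Pads are 19 mm wide; open, the fingers measure 130 mm over their backs; the gripper's body (78 mm by 193 mm) begins 47 mm behind the grasp point.
Start: joints at [1.565, 0.359, 0.012, 0, -1.224, -0.288], TCP at [0.195, 0.646, 0.405] pointing down, gripper open.
Joint ranges: [-3.07, 3.07], [-1.43, 2.12], [-1.02, 1.25], [-3.03, 1.67], [-3.05, -0], [-3.03, 3.03]. Speed limits (rad/s): [2.39, 2.39, 3.01, 3.14, 3.14, 3.14].

### API

Orientations are given as [roll, pitch, yaw] about the fixed x, y, z axes, in that order (R = Rz(yaw) Ry(pitch) Rx(roll)).
In Python, from station import * gives the robot as it stands.
- The arm moves only by the tool send_rows, never from a script. Its argument "motion" is a list of rows, each an object with "offset": the shift along the tool's x, y, z in cm, a list of three; "turn": the turn about the tool's z in degrees. In form: [{"offset": [x, y, z], "turn": turn}, ...]. A call has 1 to 8 rows; each row is the pose to reach, as a shift and turn from the pose commanded when the call began, along the tool's axes at that moment; what a row does not reach only later rows make up. A row lasts 1/10 s, in which the tool goes at most 50 mm and 8.59 degrees, less where a joint would pass 70% of its speed; a pose out of reach is approached as far as the arm can. A call with a gripper value outside its range is refused whole. "hand" is the opening, from -1 (shut) to 1 (fully open), set as the call begins (left out, the last holds). The fingers move at their own pace and stop on an object; "squeeze" is the grip in N (left out, the last holds). Time passes only in rows, so rows that repeat a pose let the fingers close. It gives the time, the measured TCP pose, the force and the opening at its end, in the units of the state.
- get_state(): the state, without advancing time (a new reading comes with each control period).
- grab_frame(name): name is "side" or "top" or "wrist"; returns a dict with "frame" (400x640x3 uint8, blue, green, red), "range_z" (400x640 float32, m along the optical axis (not along the pixel's ray), 0 where there is no reading), "vertical_fov" (degrees; the focal length in pixels is half the picture's height over the tangent of half this angle, whatever the lens; pixels are square), "cx", "cy" (the principal point, pixels), "cam_to_world" (4x4, takes a point from camera to world coordinates). Camera axes: x right, y up, looking along -z (the intrinsics and any distortion apply to the point x, -y, -z); pixel columns grow to the right and rows downward; lengths in m; the calibration is good to about 2 mm. A picture is of the moment at which its call begins.
- job_done(): hands the job in, once; it reports no verdict.
The state is a dict: "t": time; "q": joint angles; "qd": joint speeds; "joint_efforts": joint torques, N m; "eef_pos": TCP position; "ee_rot": TCP orientation; "force": force on the tool from outside, world axes, zero at the start; "moment": the same for the moment, N m; "width": finger opening in m.
Only numpy, scipy, OpenCV 4.12 (cv2) and the standard library are available. Lean on these libraries where they do the work, as an engineer would, in place of code of your own. Each camera call takes 0.05 s, during which the arm holds its last target. There are 200 camera calls.

## Working session

There is one attempt and no reset: what is moved stays moved. The work goes in short steps, Python scripts to look and compute and a tool call to move; the robot and the scene stay as the last step left them, time stands still between calls to the robot, and variables do not carry over. Pictures are saved under pics/ and viewed, about 8 in all and at most 12, crops included, and the job is handed in when it is done.

Besides the shell and the picture viewer there is one more tool, called after "Call:" by a JSON object that holds its "api" and its "payload". send_rows: Moves the arm, as the interface text tells. Its arguments: {"type":"object","properties":{"motion":{"type":"array"},"hand":{"type":"number"},"squeeze":{"type":"number"}},"required":["motion"]}

```bash
mkdir -p pics; ls; cat > h.py <<'E'
from station import *
import numpy as np, cv2
def grab(n):
    g=grab_frame(n); np.savez(f'pics/{n}.npz',**g); return g
def cloud(g):
    h,w=g['range_z'].shape; f=h/2/np.tan(np.radians(g['vertical_fov'])/2)
    v,u=np.mgrid[:h,:w]; z=g['range_z']
    P=np.stack([(u-g['cx'])/f*z,-(v-g['cy'])/f*z,-z],-1)
    T=np.array(g['cam_to_world']); W=P@T[:3,:3].T+T[:3,3]; W[z==0]=np.nan; return W
E
python3 - <<'E'
from h import *
s=get_state(); print({k:np.round(v,3) for k,v in s.items()})
for n in ['top','side']:
    g=grab(n); print(n,[ (k,np.round(v,3)) for k,v in g.items() if k not in('frame','range_z')], g.keys())
    cv2.imwrite(f'pics/{n}0.png',g['frame'])
E
```

```text
pics
{'t': np.float64(0.0), 'q': array([ 1.565,  0.359,  0.011, -0.   , -1.224, -0.288]), 'qd': array([ 0.001, -0.   , -0.001,  0.001, -0.   , -0.   ]), 'joint_efforts': array([ 1.0000e-03, -5.8271e+01,  2.9306e+01,  6.9970e+00,  7.0000e-03,
       -0.0000e+00]), 'eef_pos': array([0.195, 0.646, 0.404]), 'ee_rot': array([ 3.14 , -0.   , -0.294]), 'force': array([-0.574,  0.111,  0.114]), 'moment': array([0.002, 0.046, 0.011]), 'width': np.float64(0.088)}
top [('vertical_fov', np.float64(56.073)), ('cx', np.float64(318.25)), ('cy', np.float64(196.221)), ('cam_to_world', array([[ 0.005,  0.998, -0.068,  0.509],
       [-1.   ,  0.004, -0.009, -0.028],
       [-0.009,  0.068,  0.998,  1.148],
       [ 0.   ,  0.   ,  0.   ,  1.   ]]))] dict_keys(['frame', 'range_z', 'vertical_fov', 'cx', 'cy', 'cam_to_world'])
side [('vertical_fov', np.float64(51.562)), ('cx', np.float64(320.859)), ('cy', np.float64(203.764)), ('cam_to_world', array([[ 0.742,  0.399, -0.538, -0.066],
       [-0.67 ,  0.455, -0.586, -0.714],
       [ 0.011,  0.796,  0.605,  0.798],
       [ 0.   ,  0.   ,  0.   ,  1.   ]]))] dict_keys(['frame', 'range_z', 'vertical_fov', 'cx', 'cy', 'cam_to_world'])
```

View top.

View pics/top0.png

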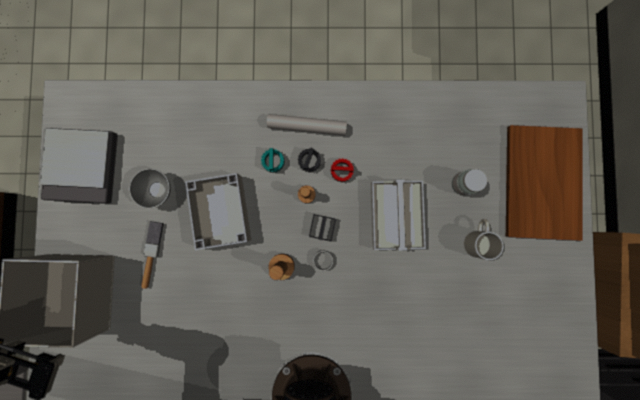

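View pics/side0.png

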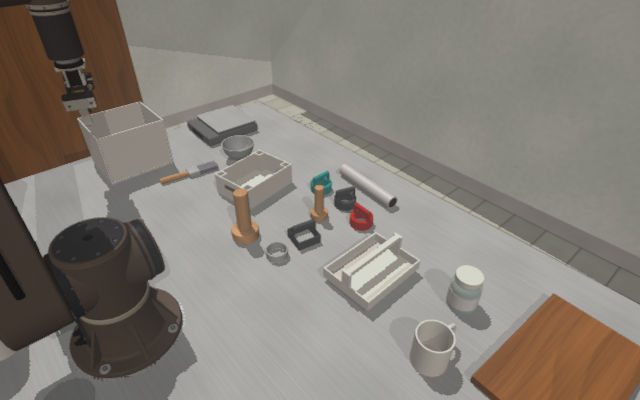

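```bash
python3 - <<'E'
from h import *
g=dict(np.load('pics/top.npz')); W=cloud(g)
cv2.imwrite('pics/top_c.png',cv2.resize(g['frame'][110:290,180:440],None,fx=3,fy=3,interpolation=cv2.INTER_CUBIC))
def box(n,u0,u1,v0,v1,zl,zh):
    P=W[v0:v1,u0:u1].reshape(-1,3); P=P[(P[:,2]>zl)&(P[:,2]<zh)]
    r=cv2.minAreaRect((P[:,:2]*1000).astype(np.float32)); print(n,len(P),'med z',np.median(P[:,2]).round(4),'mean',P.mean(0).round(4),'rect',np.round(r[0],1),np.round(r[1],1),round(r[2],1))
box('table',250,400,300,340,-.1,.1)
box('lower rim',180,256,160,260,.062,.085)
box('upper rim',365,432,170,260,.034,.054)
box('upper bar',365,432,170,260,.07,.1)
box('round bar',295,325,143,175,.05,.07)
box('round all',295,325,143,175,.015,.07)
box('square bar',305,342,208,245,.05,.07)
box('square all',305,342,208,245,.015,.07)
box('tamper top',292,322,178,208,.095,.125)
box('tamper foot',292,322,178,208,.012,.03)
E
```

```text
table 5970 med z -0.0006 mean [ 0.2168 -0.0381 -0.0006] rect [216.9 -38. ] [117.5 449.6] 0.3
lower rim 595 med z 0.0706 mean [0.5412 0.28   0.0702] rect [538.2 275.9] [200.4 151.2] 9.6
upper rim 379 med z 0.0419 mean [ 0.5314 -0.2568  0.0418] rect [ 530.2 -253.6] [199.7 151.4] 1.2
upper bar 468 med z 0.0814 mean [ 0.5296 -0.2526  0.081 ] rect [ 529.9 -253.4] [198.6  24.1] 1.3
round bar 90 med z 0.0577 mean [0.6951 0.0104 0.0577] rect [695.4  10.4] [11.9 62.1] 71.1
round all 305 med z 0.028 mean [0.6946 0.0105 0.0359] rect [695.6  10.1] [68.6 66.9] 35.2
square bar 100 med z 0.0581 mean [ 0.492  -0.0302  0.0581] rect [492.  -30.3] [11.7 69.2] 78.3
square all 190 med z 0.0547 mean [ 0.4911 -0.0309  0.0431] rect [491.8 -30.4] [69.8 69.6] 78.3
tamper top 77 med z 0.1091 mean [0.5923 0.0179 0.1089] rect [592.8  16.8] [24.9 25.5] 89.7
tamper foot 155 med z 0.0212 mean [0.5891 0.0166 0.0209] rect [591.   17.6] [51.3 51.5] 0.4
```

View pics/top_c.png

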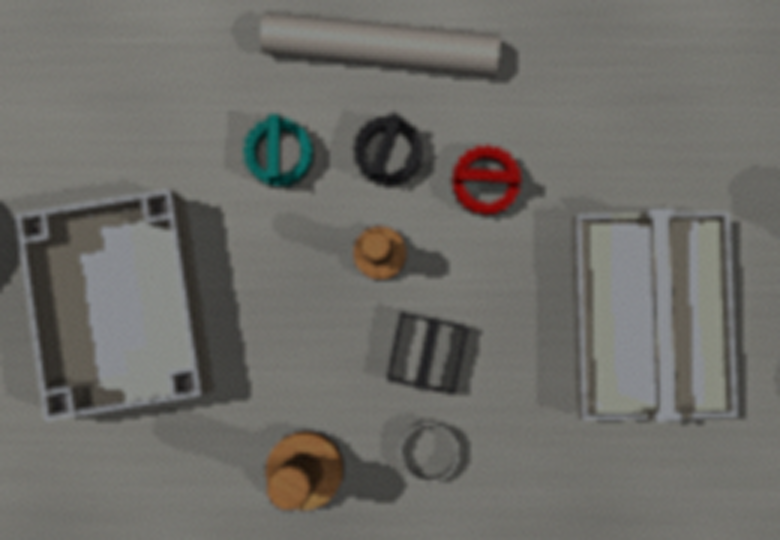

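```bash
cat >> h.py <<'E'
def plan(*targets):
    """targets: (x,y,z_tcp,yaw_deg); each relative to previous target, first to current state"""
    s=get_state(); p=np.array(s['eef_pos']); yaw=np.degrees(s['ee_rot'][2])
    print('t',round(s['t'],2),'at',p.round(4),round(yaw,2),'rp',np.round(s['ee_rot'][:2],3),'F',np.round(s['force'],1),'w',round(s['width'],4))
    for x,y,z,yw in targets:
        c,n=np.cos(np.radians(yaw)),np.sin(np.radians(yaw)); R=np.array([[c,n,0],[n,-c,0],[0,0,-1]])
        d=R.T@(np.array([x,y,z])-p); print('offset cm',(d*100).round(2),'turn',round(yaw-yw,2)); p=np.array([x,y,z]);yaw=yw
E
python3 - <<'E'
from h import *
g=dict(np.load('pics/top.npz')); W=cloud(g)
P=W[240:300,255:315].reshape(-1,3); print('big tamper max z',np.nanmax(P[:,2]), P[P[:,2]>.1].mean(0))
plan((.695,.0104,.32,-18.9),(.695,.0104,.212,-18.9))
E
```

```text
big tamper max z 0.16008601117111454 [0.37843785 0.08873951 0.14944904]
t 0.1 at [0.1954 0.6459 0.4038] -16.84 rp [ 3.14 -0.  ] F [ 0.1  1.  -0.1] w 0.0875
offset cm [66.22 46.36  8.38] turn 2.06
offset cm [ 0.   0.  10.8] turn 0.0
```

Call:
{"api": "send_rows", "payload": {"motion": [{"offset": [33, 23, 2], "turn": 0}, {"offset": [33, 23, 2], "turn": 0}, {"offset": [33, 23, 2], "turn": 0}, {"offset": [33, 23, 2], "turn": 0}, {"offset": [33, 23, 2], "turn": 0}, {"offset": [33, 23, 2], "turn": 0}, {"offset": [33, 23, 2], "turn": 0}, {"offset": [33, 23, 2], "turn": 0}], "hand": 0, "squeeze": 30}}

```text
t: 0.9
eef_pos: [0.4438, 0.3306, 0.3846]
ee_rot: [3.141, 0.0, -0.293]
force: [0.6, 2.0, 0.1]
width: 0.0444
```

Call:
{"api": "send_rows", "payload": {"motion": [{"offset": [33.2, 23.4, 6.4], "turn": 2}, {"offset": [33.2, 23.4, 6.4], "turn": 2}, {"offset": [33.2, 23.4, 6.4], "turn": 2}, {"offset": [33.2, 23.4, 6.4], "turn": 2}, {"offset": [33.2, 23.4, 6.4], "turn": 2}, {"offset": [33.2, 23.4, 6.4], "turn": 2}, {"offset": [33.2, 23.4, 6.4], "turn": 2}, {"offset": [33.2, 23.4, 6.4], "turn": 2}]}}

```text
t: 1.7
eef_pos: [0.6871, 0.0193, 0.3217]
ee_rot: [3.141, 0.001, -0.329]
force: [1.6, 0.8, -0.3]
width: 0.0438
```

```bash
python3 - <<'E'
from h import *
plan((.695,.0104,.32,-18.9),(.695,.0104,.212,-18.9))
E
```

```text
t 1.7 at [0.6871 0.0193 0.3217] -18.83 rp [3.141e+00 1.000e-03] F [ 1.6  0.8 -0.3] w 0.0438
offset cm [1.03 0.59 0.17] turn 0.07
offset cm [ 0.   0.  10.8] turn 0.0
```

Call:
{"api": "send_rows", "payload": {"motion": [{"offset": [0, 0, 0], "turn": 0}, {"offset": [0, 0, 0], "turn": 0}]}}

```text
t: 1.9
eef_pos: [0.6865, 0.0196, 0.3209]
ee_rot: [3.14, 0.002, -0.332]
force: [-0.3, 0.0, -0.1]
width: 0.0439
```

```bash
python3 - <<'E'
from h import *
plan((.695,.0104,.32,-18.9),(.695,.0104,.212,-18.9))
g=grab('wrist'); W=cloud(g); cv2.imwrite('pics/w1.png',g['frame'])
print(np.array(g['cam_to_world'])[:3,3])
P=W.reshape(-1,3); m=(np.hypot(P[:,0]-.695,P[:,1]-.0104)<.036)&(P[:,2]>.05)&(P[:,2]<.065); P=P[m]
r=cv2.minAreaRect((P[:,:2]*1000).astype(np.float32)); print(len(P),P.mean(0),r)
E
```

```text
t 1.9 at [0.6865 0.0196 0.3209] -18.99 rp [3.14e+00 2.00e-03] F [-0.3  0.  -0.1] w 0.0439
offset cm [1.1  0.59 0.09] turn -0.09
offset cm [ 0.   0.  10.8] turn 0.0
[ 0.75663199 -0.00443378  0.30049959]
958 [0.69857273 0.01051255 0.05848665] ((697.279296875, 10.751306533813477), (11.703845024108887, 62.4354248046875), 70.88028717041016)
```

View pics/w1.png

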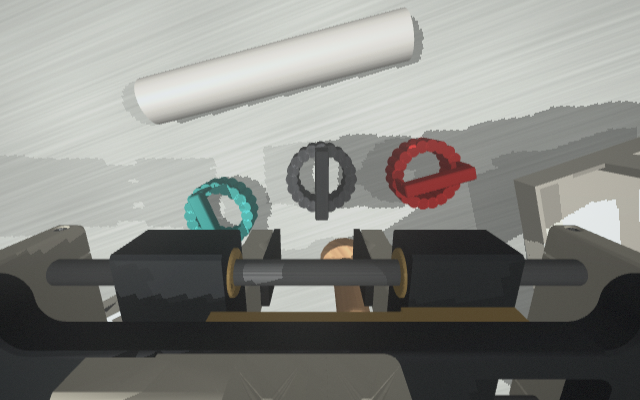

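Call:
{"api": "send_rows", "payload": {"motion": [{"offset": [1.2, 0.55, 3], "turn": 0}, {"offset": [1.2, 0.55, 7], "turn": 0}, {"offset": [1.2, 0.55, 10], "turn": 0}, {"offset": [1.2, 0.55, 10.8], "turn": 0}, {"offset": [1.2, 0.55, 10.8], "turn": 0}, {"offset": [1.2, 0.55, 10.8], "turn": 0}]}}

```text
t: 2.55
eef_pos: [0.6965, 0.0129, 0.2166]
ee_rot: [-3.141, -0.002, -0.327]
force: [0.9, -0.4, 0.3]
width: 0.0437
```

Call:
{"api": "send_rows", "payload": {"motion": [{"offset": [0, 0, 0], "turn": 0}, {"offset": [0, 0, 0], "turn": 0}, {"offset": [0, 0, 0], "turn": 0}, {"offset": [0, 0, 0], "turn": 0}, {"offset": [0, 0, 0], "turn": 0}], "hand": -1}}

```text
t: 3.05
eef_pos: [0.6958, 0.0118, 0.2148]
ee_rot: [3.142, -0.0, -0.329]
force: [-0.4, -1.8, 2.3]
width: 0.0113
```

```bash
python3 - <<'E'
from h import *
plan((.698,.0104,.36,-18.9),(.5855,.2839,.36,9.6),(.5855,.2839,.220,9.6))
g=dict(np.load('pics/top.npz')); W=cloud(g)
P=W[160:260,180:256].reshape(-1,3); P=P[(P[:,2]>.066)&(P[:,2]<.08),:2]
# refine lower tray: fit outer boundary of rim by hull + several percentiles
from scipy.optimize import minimize
def fit(P,x0,hx=.1,hy=.075,t=.002):
    def cost(q):
        c,s=np.cos(q[2]),np.sin(q[2]); d=P-q[:2]; a=np.abs(d[:,0]*c+d[:,1]*s); b=np.abs(-d[:,0]*s+d[:,1]*c)
        r=np.maximum(a-(hx-t),b-(hy-t)); return np.minimum(np.abs(r),.006).sum()
    r=minimize(cost,x0,method='Nelder-Mead',options=dict(xatol=1e-5,fatol=1e-6,initial_simplex=np.array(x0)+np.vstack([np.zeros(3),np.diag([.004,.004,.04])]))); return r.x,r.fun/len(P)
for a in (7,9.6,11): 
    q,f=fit(P,[.538,.276,np.radians(a)]); print(q[:2].round(4),np.degrees(q[2]).round(2),f)
P=W[170:260,365:432].reshape(-1,3); P=P[(P[:,2]>.034)&(P[:,2]<.054),:2]
q,f=fit(P,[.530,-.2536,.02]); print('upper',q[:2].round(4),np.degrees(q[2]).round(2),f)
E
```

```text
t 3.05 at [0.6958 0.0118 0.2148] -18.84 rp [ 3.142 -0.   ] F [-0.4 -1.8  2.3] w 0.0113
offset cm [  0.25   0.06 -14.52] turn 0.06
offset cm [-19.5  -22.23   0.  ] turn -28.5
offset cm [ 0.  0. 14.] turn 0.0
[0.538  0.2753] 9.74 0.0021451753984252416
[0.538  0.2753] 9.74 0.0021451753252920043
[0.538  0.2753] 9.74 0.002145175264670071
upper [ 0.5302 -0.2528] 1.61 0.0012016716175165284
```

Call:
{"api": "send_rows", "payload": {"motion": [{"offset": [0, 0, -2], "turn": 0}, {"offset": [0, 0, -5], "turn": 0}, {"offset": [0, 0, -9], "turn": 0}, {"offset": [0, 0, -13], "turn": 0}, {"offset": [0, 0, -14.5], "turn": 0}, {"offset": [0, 0, -14.5], "turn": 0}]}}

```text
t: 3.65
eef_pos: [0.6963, 0.012, 0.3626]
ee_rot: [-3.139, -0.004, -0.329]
force: [0.1, 0.9, -2.4]
width: 0.0115
```

Call:
{"api": "send_rows", "payload": {"motion": [{"offset": [-3, -3, 0], "turn": -5}, {"offset": [-6, -7, 0], "turn": -10}, {"offset": [-9, -11, 0], "turn": -16}, {"offset": [-13, -15, 0], "turn": -22}, {"offset": [-17, -19, 0], "turn": -28.5}, {"offset": [-19.3, -22.2, 0], "turn": -28.5}, {"offset": [-19.3, -22.2, 0], "turn": -28.5}, {"offset": [-19.3, -22.2, 0], "turn": -28.5}]}}

```text
t: 4.45
eef_pos: [0.5837, 0.2858, 0.3574]
ee_rot: [3.14, 0.003, 0.171]
force: [0.7, -1.1, -1.0]
width: 0.0117
```

```bash
python3 - <<'E'
from h import *
plan((.5853,.2836,.36,9.7),(.5853,.2836,.2215,9.7))
g=grab('wrist'); cv2.imwrite('pics/w2.png',g['frame'])
W=cloud(g); P=W.reshape(-1,3); m=(np.hypot(P[:,0]-.538,P[:,1]-.2755)<.15)&(P[:,2]>.065)&(P[:,2]<.08); P=P[m]; print(len(P),P.min(0),P.max(0))
E
```

```text
t 4.45 at [0.5837 0.2858 0.3574] 9.81 rp [3.14e+00 3.00e-03] F [ 0.7 -1.1 -1. ] w 0.0117
offset cm [ 0.12  0.24 -0.26] turn 0.11
offset cm [ 0.    0.   13.85] turn 0.0
2357 [0.53443434 0.20474345 0.06500102] [0.64959751 0.36678503 0.07409434]
```

View pics/w2.png

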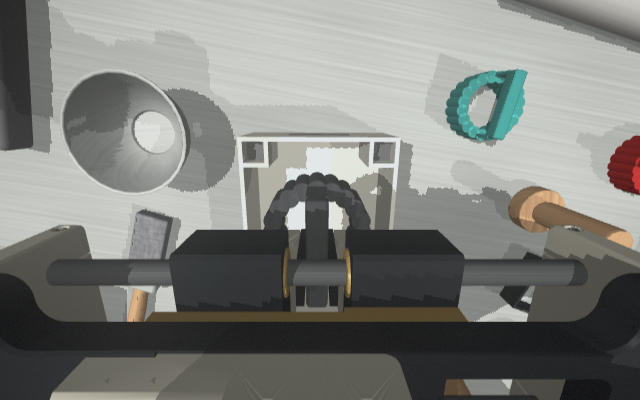

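Call:
{"api": "send_rows", "payload": {"motion": [{"offset": [0.1, 0.2, 3], "turn": 0}, {"offset": [0.1, 0.2, 7], "turn": 0}, {"offset": [0.1, 0.2, 10.5], "turn": 0}, {"offset": [0.1, 0.2, 12.5], "turn": 0}, {"offset": [0.1, 0.2, 13], "turn": 0}, {"offset": [0.1, 0.2, 13.3], "turn": 0}, {"offset": [0.1, 0.2, 13.3], "turn": 0}, {"offset": [0.1, 0.2, 13.3], "turn": 0}]}}

```text
t: 5.3
eef_pos: [0.5867, 0.2826, 0.2279]
ee_rot: [-3.141, -0.002, 0.168]
force: [-0.4, 0.4, -0.5]
width: 0.0117
```

```bash
python3 - <<'E'
from h import *
plan((.5853,.2836,.2208,9.7))
E
```

```text
t 5.3 at [0.5867 0.2826 0.2279] 9.65 rp [-3.141e+00 -2.000e-03] F [-0.4  0.4 -0.5] w 0.0117
offset cm [-0.12 -0.12  0.71] turn -0.05
```

Call:
{"api": "send_rows", "payload": {"motion": [{"offset": [-0.1, 0, 0.3], "turn": 0}, {"offset": [-0.1, 0, 0.5], "turn": 0}, {"offset": [-0.1, 0, 0.7], "turn": 0}, {"offset": [-0.1, 0, 0.7], "turn": 0}, {"offset": [-0.1, 0, 0.7], "turn": 0}]}}

```text
t: 5.8
eef_pos: [0.5851, 0.2825, 0.2207]
ee_rot: [-3.142, -0.001, 0.169]
force: [-2.4, -1.6, 6.4]
width: 0.0117
```

Call:
{"api": "send_rows", "payload": {"motion": [{"offset": [0, 0, 0], "turn": 0}, {"offset": [0, 0, 0], "turn": 0}, {"offset": [0, 0, 0], "turn": 0}, {"offset": [0, 0, -1], "turn": 0}, {"offset": [0, 0, -4], "turn": 0}, {"offset": [0, 0, -9], "turn": 0}, {"offset": [0, 0, -14], "turn": 0}, {"offset": [0, 0, -14], "turn": 0}], "hand": -0.3}}

```text
t: 6.6
eef_pos: [0.5869, 0.2833, 0.369]
ee_rot: [-3.137, -0.013, 0.17]
force: [-0.3, 0.6, 0.4]
width: 0.0307
```

```bash
python3 - <<'E'
from h import *
plan((.492,-.0302,.32,-11.7),(.492,-.0302,.2145,-11.7))
E
```

```text
t 6.6 at [0.5869 0.2833 0.369 ] 9.74 rp [-3.137 -0.013] F [-0.3  0.6  0.4] w 0.0307
offset cm [-14.65  29.3    4.9 ] turn 21.44
offset cm [ 0.    0.   10.55] turn 0.0
```

Call:
{"api": "send_rows", "payload": {"motion": [{"offset": [-2, 4, 0], "turn": 3}, {"offset": [-4, 8, 0], "turn": 7}, {"offset": [-6, 12, 0], "turn": 11}, {"offset": [-8, 16, 0], "turn": 15}, {"offset": [-10, 20, 1], "turn": 19}, {"offset": [-12, 24, 2], "turn": 21.5}, {"offset": [-14, 28, 3], "turn": 21.5}, {"offset": [-14.6, 29.3, 4], "turn": 21.5}], "hand": 0}}

```text
t: 7.4
eef_pos: [0.4887, -0.0337, 0.32]
ee_rot: [-3.141, -0.0, -0.209]
force: [-0.3, 1.5, 0.3]
width: 0.0439
```

Call:
{"api": "send_rows", "payload": {"motion": [{"offset": [0, 0, 0], "turn": 0}, {"offset": [0, 0, 0], "turn": 0}]}}

```text
t: 7.6
eef_pos: [0.4909, -0.0308, 0.3201]
ee_rot: [-3.141, -0.001, -0.207]
force: [0.1, -0.4, -0.2]
width: 0.0438
```

```bash
python3 - <<'E'
from h import *
plan((.492,-.0302,.32,-11.7),(.492,-.0302,.2145,-11.7))
g=grab('wrist'); W=cloud(g)
P=W.reshape(-1,3); m=(np.hypot(P[:,0]-.492,P[:,1]+.03)<.045)&(P[:,2]>.05)&(P[:,2]<.065); P=P[m]
r=cv2.minAreaRect((P[:,:2]*1000).astype(np.float32)); print(len(P),P.mean(0),r)
E
```

```text
t 7.6 at [ 0.4909 -0.0308  0.3201] -11.87 rp [-3.141e+00 -1.000e-03] F [ 0.1 -0.4 -0.2] w 0.0438
offset cm [ 0.1  -0.08  0.01] turn -0.17
offset cm [ 0.    0.   10.55] turn 0.0
998 [ 0.49492934 -0.03005457  0.05848186] ((493.09356689453125, -29.427997589111328), (11.308267593383789, 69.63385772705078), 78.28040313720703)
```

Call:
{"api": "send_rows", "payload": {"motion": [{"offset": [0.2, -0.1, 3], "turn": 0}, {"offset": [0.2, -0.1, 7], "turn": 0}, {"offset": [0.2, -0.1, 10], "turn": 0}, {"offset": [0.2, -0.1, 10.6], "turn": 0}, {"offset": [0.2, -0.1, 10.6], "turn": 0}, {"offset": [0.2, -0.1, 10.6], "turn": 0}]}}

```text
t: 8.25
eef_pos: [0.4937, -0.0296, 0.2149]
ee_rot: [-3.141, -0.002, -0.205]
force: [-0.4, -0.4, 0.3]
width: 0.0438
```

Call:
{"api": "send_rows", "payload": {"motion": [{"offset": [0, 0, 0], "turn": 0}, {"offset": [0, 0, 0], "turn": 0}, {"offset": [0, 0, 0], "turn": 0}, {"offset": [0, 0, 0], "turn": 0}, {"offset": [0, 0, 0], "turn": 0}], "hand": -1}}

```text
t: 8.75
eef_pos: [0.4927, -0.0303, 0.2138]
ee_rot: [-3.141, -0.001, -0.207]
force: [0.8, 1.3, 0.6]
width: 0.0118
```

```bash
python3 - <<'E'
from h import *
s=get_state()['eef_pos']
plan((s[0],s[1],.36,-11.8),(.4907,.2674,.36,9.7),(.4907,.2674,.2215,9.7))
E
```

```text
t 8.75 at [ 0.4927 -0.0303  0.2138] -11.84 rp [-3.141e+00 -1.000e-03] F [0.8 1.3 0.6] w 0.0118
offset cm [  0.     0.   -14.62] turn -0.04
offset cm [ -6.28 -29.1    0.  ] turn -21.5
offset cm [ 0.    0.   13.85] turn 0.0
```

Call:
{"api": "send_rows", "payload": {"motion": [{"offset": [0, 0, -2], "turn": 0}, {"offset": [0, 0, -6], "turn": 0}, {"offset": [0, 0, -10], "turn": 0}, {"offset": [0, 0, -14], "turn": 0}, {"offset": [0, 0, -17], "turn": 0}, {"offset": [0, 0, -17.6], "turn": 0}, {"offset": [0, 0, -17.6], "turn": 0}]}}

```text
t: 9.45
eef_pos: [0.4925, -0.0304, 0.3903]
ee_rot: [-3.14, -0.002, -0.207]
force: [-1.0, -0.8, -1.0]
width: 0.0117
```

Call:
{"api": "send_rows", "payload": {"motion": [{"offset": [-0.9, -4, 0], "turn": -3}, {"offset": [-1.8, -8, 0], "turn": -6}, {"offset": [-2.6, -12, 0], "turn": -10}, {"offset": [-3.5, -16, 0], "turn": -14}, {"offset": [-4.3, -20, 0], "turn": -18}, {"offset": [-5.2, -24, 0], "turn": -21.5}, {"offset": [-6, -28, 0], "turn": -21.5}, {"offset": [-6.3, -29.1, 0], "turn": -21.5}]}}

```text
t: 10.25
eef_pos: [0.4903, 0.2706, 0.3869]
ee_rot: [3.14, 0.003, 0.171]
force: [0.1, 0.1, -2.5]
width: 0.0119
```

Call:
{"api": "send_rows", "payload": {"motion": [{"offset": [0, 0, 0], "turn": 0}, {"offset": [0, 0, 0], "turn": 0}]}}

```text
t: 10.45
eef_pos: [0.4902, 0.2669, 0.3879]
ee_rot: [3.14, 0.003, 0.169]
force: [-0.8, -0.7, -2.1]
width: 0.0119
```

```bash
python3 - <<'E'
from h import *
plan((.4907,.2674,.2225,9.7))
E
```

```text
t 10.45 at [0.4902 0.2669 0.3879] 9.68 rp [3.14e+00 3.00e-03] F [-0.8 -0.7 -2.1] w 0.0119
offset cm [ 0.05 -0.04 16.54] turn -0.02
```

Call:
{"api": "send_rows", "payload": {"motion": [{"offset": [0, 0, 4], "turn": 0}, {"offset": [0, 0, 8], "turn": 0}, {"offset": [0, 0, 12], "turn": 0}, {"offset": [0, 0, 15], "turn": 0}, {"offset": [0, 0, 16], "turn": 0}, {"offset": [0, 0, 16.4], "turn": 0}, {"offset": [0, 0, 16.7], "turn": 0}, {"offset": [0, 0, 16.7], "turn": 0}]}}

```text
t: 11.25
eef_pos: [0.4911, 0.2675, 0.2237]
ee_rot: [-3.14, -0.002, 0.168]
force: [-1.0, 0.1, -2.8]
width: 0.0119
```

Call:
{"api": "send_rows", "payload": {"motion": [{"offset": [0, 0, 0], "turn": 0}, {"offset": [0, 0, 0], "turn": 0}]}}

```text
t: 11.45
eef_pos: [0.4908, 0.2676, 0.2236]
ee_rot: [-3.14, -0.002, 0.169]
force: [-1.3, -0.4, -1.4]
width: 0.0115
```

Call:
{"api": "send_rows", "payload": {"motion": [{"offset": [0, 0, 0.2], "turn": 0}, {"offset": [0, 0, 0.4], "turn": 0}, {"offset": [0, 0, 0.4], "turn": 0}, {"offset": [0, 0, 0.4], "turn": 0}]}}

```text
t: 11.85
eef_pos: [0.4907, 0.2677, 0.2198]
ee_rot: [-3.141, -0.001, 0.169]
force: [-3.9, -0.3, 11.1]
width: 0.0116
```

Call:
{"api": "send_rows", "payload": {"motion": [{"offset": [0, 0, 0], "turn": 0}, {"offset": [0, 0, 0], "turn": 0}, {"offset": [0, 0, 0], "turn": 0}, {"offset": [0, 0, -1], "turn": 0}, {"offset": [0, 0, -4], "turn": 0}, {"offset": [0, 0, -9], "turn": 0}, {"offset": [0, 0, -14], "turn": 0}, {"offset": [0, 0, -16], "turn": 0}], "hand": -0.3}}

```text
t: 12.65
eef_pos: [0.4914, 0.2677, 0.3847]
ee_rot: [-3.138, -0.007, 0.169]
force: [0.8, 0.8, -0.5]
width: 0.0305
```

Call:
{"api": "send_rows", "payload": {"motion": [{"offset": [-7, 0, -5], "turn": 0}, {"offset": [-7, 0, -6], "turn": 0}, {"offset": [-7, 0, -6], "turn": 0}, {"offset": [-7, 0, -6], "turn": 0}]}}

```text
t: 13.05
eef_pos: [0.421, 0.2554, 0.4403]
ee_rot: [-3.139, -0.002, 0.17]
force: [0.3, 0.4, -1.4]
width: 0.0306
```

```bash
cat >> h.py <<'E'
from scipy.optimize import minimize
def fit(P,x0,hx=.1,hy=.075,t=.002):
    def cost(q):
        c,s=np.cos(q[2]),np.sin(q[2]); d=P-q[:2]; a=np.abs(d[:,0]*c+d[:,1]*s); b=np.abs(-d[:,0]*s+d[:,1]*c)
        r=np.maximum(a-(hx-t),b-(hy-t)); return np.minimum(np.abs(r),.006).sum()
    r=minimize(cost,x0,method='Nelder-Mead',options=dict(xatol=1e-5,fatol=1e-6,initial_simplex=np.array(x0)+np.vstack([np.zeros(3),np.diag([.004,.004,.04])])))
    return r.x[:2].round(4),np.degrees(r.x[2]).round(2),r.fun/len(P)
E
python3 - <<'E'
from h import *
plan((.5302,-.2528,.40,1.5))
g=grab('wrist'); W=cloud(g); P=W.reshape(-1,3); m=(np.hypot(P[:,0]-.538,P[:,1]-.2755)<.15)&(P[:,2]>.066)&(P[:,2]<.08); P=P[m]
print('wrist rim',len(P),P.min(0),P.max(0),fit(P[:,:2],[.538,.2755,.169]))
g=grab('side'); cv2.imwrite('pics/s2.png',cv2.resize(g['frame'][100:260,180:420],None,fx=3,fy=3,interpolation=cv2.INTER_CUBIC))
W=cloud(g); P=W.reshape(-1,3); m=(np.hypot(P[:,0]-.538,P[:,1]-.2755)<.15)&(P[:,2]>.066)&(P[:,2]<.08); P=P[m]
print('side rim',len(P),P.mean(0),fit(P[:,:2],[.538,.2755,.169]))
E
```

```text
t 13.05 at [0.421  0.2554 0.4403] 9.72 rp [-3.139e+00 -2.000e-03] F [ 0.3  0.4 -1.4] w 0.0306
offset cm [ 2.18 51.94  4.03] turn 8.22
wrist rim 2457 [0.42774408 0.18633942 0.06600088] [0.62315766 0.36197815 0.07453584] (array([0.5391, 0.2766]), np.float64(9.59), np.float64(0.002204259861796649))
side rim 496 [0.53843153 0.27291679 0.07035284] (array([0.5399, 0.2741]), np.float64(9.84), np.float64(0.0026318054944065587))
```

View pics/s2.png

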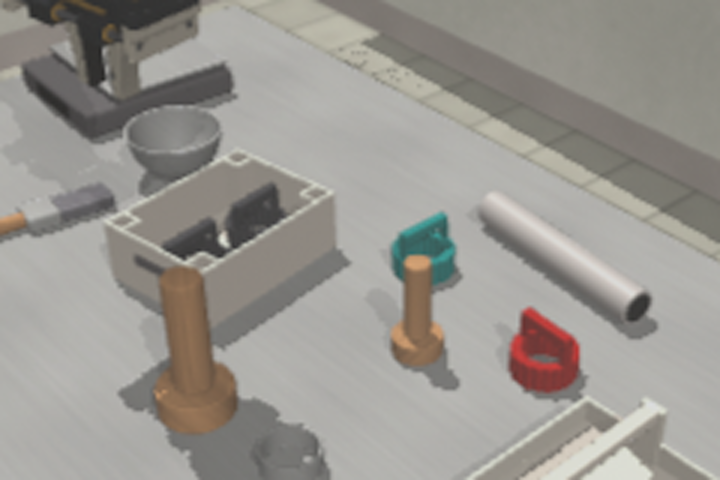

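Call:
{"api": "send_rows", "payload": {"motion": [{"offset": [-0.5, 4, 0], "turn": 1}, {"offset": [-1, 8, 0], "turn": 2}, {"offset": [-1.5, 12, 0], "turn": 3}, {"offset": [-2.3, 16, 0], "turn": 4}, {"offset": [-3, 20, 0], "turn": 5}, {"offset": [-4, 24, 0], "turn": 6}, {"offset": [-5, 28, 0], "turn": 7}, {"offset": [-6, 32, 0], "turn": 8.2}], "hand": 0.2}}

```text
t: 13.95
eef_pos: [0.4161, -0.0717, 0.4376]
ee_rot: [3.141, 0.002, 0.024]
force: [1.4, -0.5, 0.4]
width: 0.0525
```

```bash
python3 - <<'E'
from h import *
plan((.415,-.2535,.44,1.5))
E
```

```text
t 13.95 at [ 0.4161 -0.0717  0.4376] 1.4 rp [3.141e+00 2.000e-03] F [ 1.4 -0.5  0.4] w 0.0525
offset cm [-0.55 18.17 -0.24] turn -0.1
```

Call:
{"api": "send_rows", "payload": {"motion": [{"offset": [0, 4, 0], "turn": 0}, {"offset": [0, 8, 0], "turn": 0}, {"offset": [0, 12, 0], "turn": 0}, {"offset": [0, 16, 0], "turn": 0}, {"offset": [0, 18, 0], "turn": 0}, {"offset": [0, 18, 0], "turn": 0}, {"offset": [0, 18, 0], "turn": 0}]}}

```text
t: 14.65
eef_pos: [0.4209, -0.2505, 0.4371]
ee_rot: [-3.141, 0.003, 0.023]
force: [0.1, 0.5, 0.2]
width: 0.0524
```

```bash
python3 - <<'E'
from h import *
g=grab('wrist'); W=cloud(g); A=W.reshape(-1,3)
A=A[(np.hypot(A[:,0]-.53,A[:,1]+.253)<.15)]
P=A[(A[:,2]>.036)&(A[:,2]<.05)]; print('rim',len(P),P.min(0),P.max(0),fit(P[:,:2],[.53,-.253,.025]))
B=A[(A[:,2]>.077)&(A[:,2]<.09)]; r=cv2.minAreaRect((B[:,:2]*1000).astype(np.float32)); print(len(B),B.mean(0),r, np.percentile(B[:,0],[.5,99.5]))
k=np.abs(B[:,0]-.53)<.08; q=np.polyfit(B[k,0],B[k,1],1); print('bar line yaw',np.degrees(np.arctan(q[0])),'y at .53',np.polyval(q,.53))
plan((.5302,-.2530,.34,1.5),(.5302,-.2530,.237,1.5))
E
```

```text
rim 1815 [ 0.43021983 -0.33075218  0.03609522] [ 0.62300838 -0.17641991  0.04859619] (array([ 0.5323, -0.2533]), np.float64(1.34), np.float64(0.001254802034155835))
2515 [ 0.52330362 -0.25351229  0.08262203] ((518.9874267578125, -254.14097595214844), (175.84405517578125, 22.74321746826172), 1.0841470956802368) [0.43141951 0.60637893]
bar line yaw 1.2832974291656332 y at .53 -0.25334643034729926
t 14.7 at [ 0.4209 -0.25    0.4375] 1.41 rp [-3.141e+00  2.000e-03] F [-0.2 -0.7  0.5] w 0.0527
offset cm [10.92  0.57  9.75] turn -0.09
offset cm [ 0.   0.  10.3] turn 0.0
```

Call:
{"api": "send_rows", "payload": {"motion": [{"offset": [4, 0.2, 2], "turn": 0}, {"offset": [8, 0.4, 4], "turn": 0}, {"offset": [11, 0.6, 7], "turn": 0}, {"offset": [11, 0.6, 11], "turn": 0}, {"offset": [11, 0.6, 14], "turn": 0}, {"offset": [11, 0.6, 15], "turn": 0}, {"offset": [11, 0.6, 15], "turn": 0}]}}

```text
t: 15.4
eef_pos: [0.5308, -0.2522, 0.2874]
ee_rot: [-3.141, 0.003, 0.027]
force: [-0.1, 0.4, 0.1]
width: 0.0526
```

```bash
python3 - <<'E'
from h import *
plan((.5312,-.2532,.2355,1.4))
E
```

```text
t 15.4 at [ 0.5308 -0.2522  0.2874] 1.54 rp [-3.141e+00  3.000e-03] F [-0.1  0.4  0.1] w 0.0526
offset cm [0.03 0.1  5.19] turn 0.14
```

Call:
{"api": "send_rows", "payload": {"motion": [{"offset": [0.1, 0.1, 3], "turn": 0}, {"offset": [0.1, 0.1, 5], "turn": 0}, {"offset": [0.1, 0.1, 5.2], "turn": 0}, {"offset": [0.1, 0.1, 5.2], "turn": 0}, {"offset": [0.1, 0.1, 5.2], "turn": 0}]}}

```text
t: 15.9
eef_pos: [0.5328, -0.254, 0.2387]
ee_rot: [3.141, -0.003, 0.026]
force: [-0.0, 0.5, 0.7]
width: 0.0525
```

Call:
{"api": "send_rows", "payload": {"motion": [{"offset": [0, 0, 0], "turn": 0}, {"offset": [0, 0, 0], "turn": 0}, {"offset": [0, 0, 0], "turn": 0}, {"offset": [0, 0, 0], "turn": 0}, {"offset": [0, 0, 0], "turn": 0}, {"offset": [0, 0, 0], "turn": 0}], "hand": -1, "squeeze": 50}}

```text
t: 16.5
eef_pos: [0.5319, -0.254, 0.2365]
ee_rot: [3.142, 0.0, 0.026]
force: [-0.2, 0.4, 1.2]
width: 0.0155
```

Call:
{"api": "send_rows", "payload": {"motion": [{"offset": [0, 0, -0.5], "turn": 0}, {"offset": [0, 0, -1.5], "turn": 0}, {"offset": [0, 0, -3], "turn": 0}, {"offset": [0, 0, -5], "turn": 0}, {"offset": [0, 0, -7], "turn": 0}, {"offset": [0, 0, -7], "turn": 0}, {"offset": [0, 0, -7], "turn": 0}]}}

```text
t: 17.2
eef_pos: [0.5316, -0.2539, 0.3064]
ee_rot: [-3.141, -0.0, 0.025]
force: [-1.1, 0.0, -6.5]
width: 0.0155
```

```bash
python3 - <<'E'
from h import *
plan((.5312,-.2532,.43,1.4))
g=grab('top'); W=cloud(g); A=W.reshape(-1,3)
A=A[(np.hypot(A[:,0]-.53,A[:,1]+.253)<.15)]
P=A[(A[:,2]>.10)&(A[:,2]<.13)]; print('rim',len(P),P.mean(0),P.min(0),P.max(0),fit(P[:,:2],[.53,-.253,.025]))
cv2.imwrite('pics/t3.png',cv2.resize(g['frame'][150:270,340:460],None,fx=5,fy=5))
E
```

```text
t 17.2 at [ 0.5316 -0.2539  0.3064] 1.44 rp [-3.141 -0.   ] F [-1.1  0.  -6.5] w 0.0155
offset cm [ -0.04  -0.07 -12.36] turn 0.04
rim 182 [ 0.46241939 -0.25759348  0.11107608] [ 0.42947916 -0.33101526  0.10085181] [ 0.63127409 -0.18012156  0.11999684] (array([ 0.5313, -0.2531]), np.float64(1.14), np.float64(0.0012737159036915627))
```

Call:
{"api": "send_rows", "payload": {"motion": [{"offset": [0, 0, -2], "turn": 0}, {"offset": [0, 0, -5], "turn": 0}, {"offset": [0, 0, -8], "turn": 0}, {"offset": [0, -1, -11], "turn": 0}, {"offset": [0, -3.5, -12], "turn": 0}, {"offset": [0, -7, -12], "turn": 0}, {"offset": [0, -10.5, -12], "turn": 0}, {"offset": [0, -14, -12], "turn": 0}]}}

```text
t: 18.05
eef_pos: [0.5277, -0.1128, 0.4249]
ee_rot: [-3.141, 0.003, 0.025]
force: [0.8, 0.4, -6.4]
width: 0.0153
```

Call:
{"api": "send_rows", "payload": {"motion": [{"offset": [0.3, -3.5, 0], "turn": -1}, {"offset": [0.6, -7, 0], "turn": -2}, {"offset": [0.9, -10.5, 0], "turn": -3}, {"offset": [1.2, -14, 0], "turn": -4}, {"offset": [1.5, -17.5, 0], "turn": -5}, {"offset": [1.7, -21, 0], "turn": -6}, {"offset": [1.9, -24.5, 0], "turn": -7}, {"offset": [2, -28, 0], "turn": -8.2}]}}

```text
t: 18.85
eef_pos: [0.5407, 0.1678, 0.4248]
ee_rot: [3.141, 0.003, 0.169]
force: [0.9, -0.3, -6.7]
width: 0.0151
```

```bash
python3 - <<'E'
from h import *
plan((.5387,.2758,.43,9.75))
E
```

```text
t 18.85 at [0.5407 0.1678 0.4248] 9.7 rp [3.141e+00 3.000e-03] F [ 0.9 -0.3 -6.7] w 0.0151
offset cm [  1.62 -10.68  -0.52] turn -0.05
```

Call:
{"api": "send_rows", "payload": {"motion": [{"offset": [0.5, -3.5, 0], "turn": 0}, {"offset": [1, -7, 0], "turn": 0}, {"offset": [1.5, -9.5, 0], "turn": 0}, {"offset": [1.6, -10.7, 1], "turn": 0}, {"offset": [1.6, -10.7, 4], "turn": 0}, {"offset": [1.6, -10.7, 7], "turn": 0}, {"offset": [1.6, -10.7, 9], "turn": 0}, {"offset": [1.6, -10.7, 9.5], "turn": 0}]}}

```text
t: 19.65
eef_pos: [0.5378, 0.2733, 0.327]
ee_rot: [3.138, 0.007, 0.168]
force: [-0.1, -0.9, -5.5]
width: 0.0155
```

Call:
{"api": "send_rows", "payload": {"motion": [{"offset": [0, 0, 0], "turn": 0}, {"offset": [0, 0, 0], "turn": 0}, {"offset": [0, 0, 0], "turn": 0}]}}

```text
t: 19.95
eef_pos: [0.5394, 0.2747, 0.3329]
ee_rot: [-3.141, -0.002, 0.169]
force: [-0.1, 0.6, -5.4]
width: 0.0158
```

```bash
python3 - <<'E'
from h import *
plan((.5387,.2758,.3145,9.75))
for n in('top','side'):
    g=grab(n); W=cloud(g); A=W.reshape(-1,3)
    A=A[(np.hypot(A[:,0]-.538,A[:,1]-.276)<.15)]
    zr=get_state()['eef_pos'][2]-.2365+.044
    for nm,z in(('up',zr),('low',.071)):
        P=A[abs(A[:,2]-z)<.005]; print(n,nm,len(P),P.mean(0),fit(P[:,:2],[.538,.276,.168]))
cv2.imwrite('pics/s3.png',cv2.resize(g['frame'][110:230,180:330],None,fx=5,fy=5,interpolation=cv2.INTER_CUBIC))
E
```

```text
t 19.95 at [0.5394 0.2747 0.3329] 9.67 rp [-3.141e+00 -2.000e-03] F [-0.1  0.6 -5.4] w 0.0158
offset cm [-0.05 -0.12  1.84] turn -0.08
top up 313 [0.53672451 0.25734684 0.13933988] (array([0.5383, 0.2741]), np.float64(9.58), np.float64(0.0011975924855934308))
top low 122 [0.5517143  0.20415522 0.07095618] (array([0.5381, 0.2759]), np.float64(9.47), np.float64(0.0012411394543016395))
side up 313 [0.52263492 0.25474305 0.1393213 ] (array([0.5396, 0.2726]), np.float64(9.7), np.float64(0.0017172616702716243))
side low 301 [0.51816703 0.23949621 0.070433  ] (array([0.5402, 0.2744]), np.float64(9.4), np.float64(0.0024871118102783247))
```

View pics/s3.png

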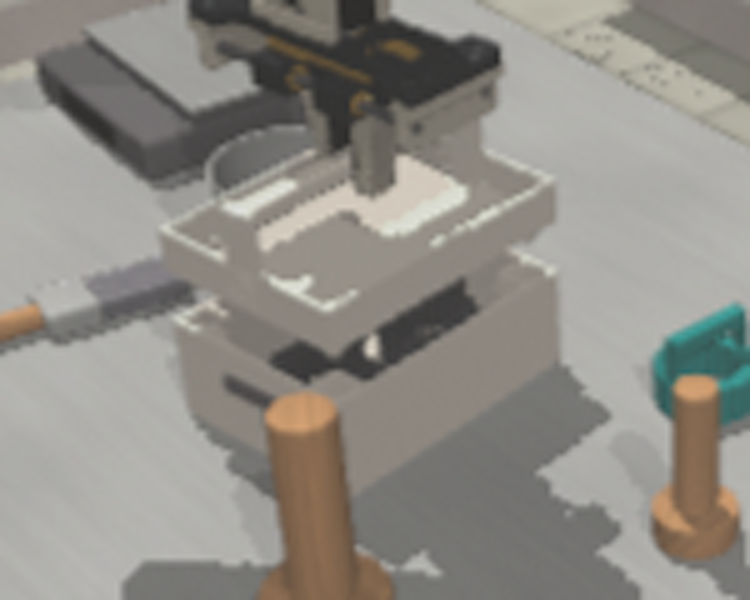

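Call:
{"api": "send_rows", "payload": {"motion": [{"offset": [0, -0.2, 0], "turn": 0}, {"offset": [0, -0.2, 0.5], "turn": 0}, {"offset": [0, -0.2, 1], "turn": 0}, {"offset": [0, -0.2, 1.5], "turn": 0}, {"offset": [0, -0.2, 2], "turn": 0}, {"offset": [0, -0.2, 2.4], "turn": 0}, {"offset": [0, -0.2, 2.7], "turn": 0}, {"offset": [0, -0.2, 2.7], "turn": 0}]}}

```text
t: 20.85
eef_pos: [0.5385, 0.2764, 0.3039]
ee_rot: [3.141, 0.001, 0.169]
force: [0.1, 0.4, -6.2]
width: 0.0153
```

Call:
{"api": "send_rows", "payload": {"motion": [{"offset": [0, 0, 0], "turn": 0}, {"offset": [0, 0, 0], "turn": 0}]}}

```text
t: 21.05
eef_pos: [0.5388, 0.2766, 0.3048]
ee_rot: [-3.141, -0.0, 0.169]
force: [-0.5, -0.0, -5.7]
width: 0.0154
```

Lugs have entered without contact (force still equals the tray weight). Continue down about 10 mm slowly.

Call:
{"api": "send_rows", "payload": {"motion": [{"offset": [0, 0, 0.2], "turn": 0}, {"offset": [0, 0, 0.4], "turn": 0}, {"offset": [0, 0, 0.6], "turn": 0}, {"offset": [0, 0, 0.75], "turn": 0}, {"offset": [0, 0, 0.85], "turn": 0}, {"offset": [0, 0, 0.9], "turn": 0}, {"offset": [0, 0, 0.9], "turn": 0}]}}

```text
t: 21.75
eef_pos: [0.5386, 0.2765, 0.2954]
ee_rot: [3.141, 0.0, 0.169]
force: [-0.4, -0.9, -6.0]
width: 0.0153
```

Call:
{"api": "send_rows", "payload": {"motion": [{"offset": [0, 0, 0.1], "turn": 0}, {"offset": [0, 0, 0.1], "turn": 0}, {"offset": [0, 0, 0.1], "turn": 0}]}}

```text
t: 22.05
eef_pos: [0.5387, 0.2766, 0.2946]
ee_rot: [-3.141, -0.0, 0.169]
force: [1.1, 0.2, -5.5]
width: 0.0155
```

Call:
{"api": "send_rows", "payload": {"motion": [{"offset": [0, 0, 0.1], "turn": 0}, {"offset": [0, 0, 0.2], "turn": 0}, {"offset": [0, 0, 0.2], "turn": 0}, {"offset": [0, 0, 0.2], "turn": 0}]}}

```text
t: 22.45
eef_pos: [0.5386, 0.2765, 0.2946]
ee_rot: [-3.141, -0.001, 0.169]
force: [-6.6, -0.7, 10.4]
width: 0.0152
```

Call:
{"api": "send_rows", "payload": {"motion": [{"offset": [0, 0, 0], "turn": 0}, {"offset": [0, 0, 0], "turn": 0}, {"offset": [0, 0, 0], "turn": 0}, {"offset": [0, 0, -1], "turn": 0}, {"offset": [0, 0, -4], "turn": 0}, {"offset": [0, 0, -7], "turn": 0}, {"offset": [0, 0, -8], "turn": 0}], "hand": 0}}

```text
t: 23.15
eef_pos: [0.5395, 0.2769, 0.3767]
ee_rot: [-3.14, -0.005, 0.169]
force: [1.0, 0.8, 0.3]
width: 0.044
```

```bash
python3 - <<'E'
from h import *
plan((.592,.0172,.36,9.7),(.592,.0172,.247,9.7))
for n in('top','side'):
    g=grab(n); W=cloud(g); A=W.reshape(-1,3)
    A=A[(np.hypot(A[:,0]-.538,A[:,1]-.276)<.15)]
    P=A[abs(A[:,2]-.102)<.005]; print(n,len(P),P.mean(0),fit(P[:,:2],[.538,.276,.168]))
    P=P[abs(P[:,2]-np.median(P[:,2]))<.003]; print('plane',np.linalg.lstsq(np.c_[P[:,:2]-[.538,.276],np.ones(len(P))],P[:,2],rcond=None)[0])
    B=A[abs(A[:,2]-.141)<.005]; print('bar top',len(B),np.median(B[:,2]))
E
```

```text
t 23.15 at [0.5395 0.2769 0.3767] 9.7 rp [-3.14  -0.005] F [1.  0.8 0.3] w 0.044
offset cm [ 0.8  26.49  1.67] turn -0.0
offset cm [ 0.   0.  11.3] turn 0.0
top 314 [0.5339997  0.26215623 0.10087955] (array([0.5371, 0.2758]), np.float64(9.64), np.float64(0.0012304921046431363))
plane [ 9.67794345e-05 -2.22693272e-03  1.00937190e-01]
bar top 266 0.14013053816060617
side 345 [0.53324185 0.26938687 0.10098368] (array([0.5386, 0.2744]), np.float64(9.67), np.float64(0.0018653751278614253))
plane [-0.00160422 -0.00103706  0.10110278]
bar top 235 0.14079850601970811
```

Call:
{"api": "send_rows", "payload": {"motion": [{"offset": [0.1, 4, 0], "turn": 0}, {"offset": [0.2, 8, 0], "turn": 0}, {"offset": [0.3, 12, 0], "turn": 0}, {"offset": [0.4, 16, 0], "turn": 0}, {"offset": [0.5, 20, 0.5], "turn": 0}, {"offset": [0.6, 24, 1], "turn": 0}, {"offset": [0.8, 26.5, 1.6], "turn": 0}, {"offset": [0.8, 26.5, 1.6], "turn": 0}], "hand": 0.3}}

```text
t: 24.05
eef_pos: [0.5907, 0.0137, 0.3541]
ee_rot: [3.141, 0.004, 0.165]
force: [-1.0, 0.2, -0.1]
width: 0.0571
```

Call:
{"api": "send_rows", "payload": {"motion": [{"offset": [0, 0, 0], "turn": 0}, {"offset": [0, 0, 0], "turn": 0}]}}

```text
t: 24.25
eef_pos: [0.5909, 0.0171, 0.356]
ee_rot: [3.142, 0.001, 0.169]
force: [0.0, 1.0, 0.7]
width: 0.0569
```

```bash
python3 - <<'E'
from h import *
g=grab('top'); A=cloud(g).reshape(-1,3); 
g=grab('wrist'); B=cloud(g).reshape(-1,3)
for n,A in(('wrist',B),):
    A=A[np.hypot(A[:,0]-.592,A[:,1]-.017)<.05]; P=A[abs(A[:,2]-.109)<.005]; print(n,len(P)); 
    if len(P)>5: print(cv2.minEnclosingCircle((P[:,:2]*1000).astype(np.float32)),P.mean(0))
plan((.592,.0172,.36,9.7),(.592,.0172,.247,9.7))
E
```

```text
wrist 807
((593.4345703125, 18.66345977783203), 14.020923614501953) [0.59460686 0.01877352 0.10915738]
t 24.35 at [0.5909 0.0175 0.3564] 9.73 rp [-3.142  0.   ] F [ 0.5  0.7 -0.2] w 0.0567
offset cm [ 0.1   0.04 -0.36] turn 0.03
offset cm [ 0.   0.  11.3] turn 0.0
```

Call:
{"api": "send_rows", "payload": {"motion": [{"offset": [0.2, 0, 3], "turn": 0}, {"offset": [0.2, 0, 7], "turn": 0}, {"offset": [0.2, 0, 10], "turn": 0}, {"offset": [0.2, 0, 10.9], "turn": 0}, {"offset": [0.2, 0, 10.9], "turn": 0}, {"offset": [0.2, 0, 10.9], "turn": 0}]}}

```text
t: 24.95
eef_pos: [0.5938, 0.0176, 0.249]
ee_rot: [3.141, -0.002, 0.17]
force: [0.1, -0.6, 0.4]
width: 0.0571
```

Call:
{"api": "send_rows", "payload": {"motion": [{"offset": [0, 0, 0], "turn": 0}, {"offset": [0, 0, 0], "turn": 0}, {"offset": [0, 0, 0], "turn": 0}, {"offset": [0, 0, 0], "turn": 0}, {"offset": [0, 0, 0], "turn": 0}], "hand": -1, "squeeze": 40}}

```text
t: 25.45
eef_pos: [0.5931, 0.017, 0.2479]
ee_rot: [-3.141, -0.001, 0.169]
force: [-1.2, 0.2, 1.4]
width: 0.0274
```

Call:
{"api": "send_rows", "payload": {"motion": [{"offset": [0, 0, -1], "turn": 0}, {"offset": [0, 0, -4], "turn": 0}, {"offset": [0, 0, -8], "turn": 0}, {"offset": [0, 0, -12], "turn": 0}, {"offset": [0, 0, -16], "turn": 0}, {"offset": [0, 0, -18], "turn": 0}, {"offset": [0, 0, -18], "turn": 0}]}}

```text
t: 26.15
eef_pos: [0.5934, 0.0169, 0.4321]
ee_rot: [-3.141, -0.007, 0.169]
force: [-0.0, 0.0, -1.2]
width: 0.0273
```

```bash
python3 - <<'E'
from h import *
# target: tray centre (.5385,.2758), yaw 9.65; tamper on -y side (robot-right side): local y=-.039
a=np.radians(9.65); t=np.array([.5385,.2758])-.0395*np.array([-np.sin(a),np.cos(a)]); print(t)
plan((*t,.43,9.7))
g=grab('side'); A=cloud(g).reshape(-1,3); p=get_state()['eef_pos']
A=A[np.hypot(A[:,0]-p[0],A[:,1]-p[1])<.05]; zf=p[2]-.247
for lo,hi in((.005,.018),(.03,.06)):
    P=A[(A[:,2]>zf+lo)&(A[:,2]<zf+hi)]; print(len(P),P.mean(0) if len(P) else 0)
print('lowest',np.percentile(A[A[:,2]>zf-.03][:,2],1),zf)
cv2.imwrite('pics/s4.png',cv2.resize(g['frame'][60:260,200:440],None,fx=3,fy=3,interpolation=cv2.INTER_CUBIC))
E
```

```text
[0.54512135 0.23685892]
t 26.15 at [0.5934 0.0169 0.4321] 9.68 rp [-3.141 -0.007] F [-0.   0.  -1.2] w 0.0273
offset cm [ -1.06 -22.5    0.21] turn -0.02
77 [0.58204353 0.00178725 0.19443056]
97 [0.58978509 0.0086792  0.22790788]
lowest 0.19462718553182384 0.18258505494007599
```

View pics/s4.png

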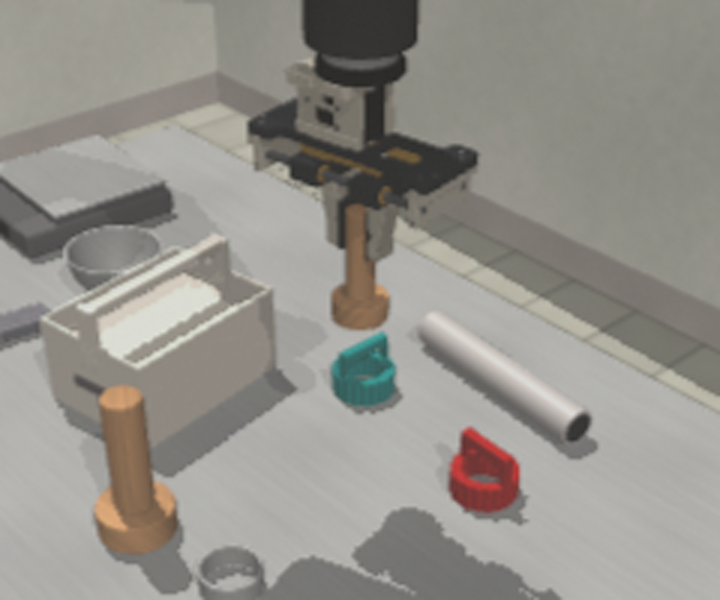

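Call:
{"api": "send_rows", "payload": {"motion": [{"offset": [-0.2, -3, 0], "turn": 0}, {"offset": [-0.3, -6.5, 0], "turn": 0}, {"offset": [-0.5, -10, 0], "turn": 0}, {"offset": [-0.7, -13.5, 0], "turn": 0}, {"offset": [-0.8, -17, 0], "turn": 0}, {"offset": [-1, -20, 0], "turn": 0}, {"offset": [-1.1, -22, 0], "turn": 0}, {"offset": [-1.1, -22.5, 0], "turn": 0}]}}

```text
t: 27.0
eef_pos: [0.5436, 0.2387, 0.4259]
ee_rot: [3.141, 0.003, 0.171]
force: [0.1, -0.7, -1.3]
width: 0.0271
```

Call:
{"api": "send_rows", "payload": {"motion": [{"offset": [0, 0, 1], "turn": 0}, {"offset": [0, 0, 2], "turn": 0}, {"offset": [0, 0, 2], "turn": 0}, {"offset": [0, 0, 2], "turn": 0}]}}

```text
t: 27.4
eef_pos: [0.5445, 0.236, 0.4069]
ee_rot: [3.141, 0.001, 0.168]
force: [0.4, -0.7, -1.1]
width: 0.0275
```

```bash
python3 - <<'E'
from h import *
plan((.5451,.2369,.33,9.7))
E
```

```text
t 27.4 at [0.5445 0.236  0.4069] 9.6 rp [3.141e+00 1.000e-03] F [ 0.4 -0.7 -1.1] w 0.0275
offset cm [ 0.07 -0.08  7.69] turn -0.1
```

Call:
{"api": "send_rows", "payload": {"motion": [{"offset": [0.1, -0.1, 1], "turn": 0}, {"offset": [0.1, -0.1, 2.5], "turn": 0}, {"offset": [0.1, -0.1, 4], "turn": 0}, {"offset": [0.1, -0.1, 5.5], "turn": 0}, {"offset": [0.1, -0.1, 6.5], "turn": 0}, {"offset": [0.1, -0.1, 7.2], "turn": 0}, {"offset": [0.1, -0.1, 7.6], "turn": 0}, {"offset": [0.1, -0.1, 7.6], "turn": 0}]}}

```text
t: 28.2
eef_pos: [0.5453, 0.2381, 0.3312]
ee_rot: [3.141, 0.0, 0.169]
force: [0.5, -0.2, -0.7]
width: 0.0274
```

Call:
{"api": "send_rows", "payload": {"motion": [{"offset": [0, 0, 0.1], "turn": 0}, {"offset": [0, 0, 0.2], "turn": 0}, {"offset": [0, 0, 0.2], "turn": 0}]}}

```text
t: 28.5
eef_pos: [0.5452, 0.2381, 0.3298]
ee_rot: [-3.141, -0.0, 0.169]
force: [0.2, -0.7, -1.4]
width: 0.0269
```

Call:
{"api": "send_rows", "payload": {"motion": [{"offset": [0, 0.1, 0.1], "turn": 0}, {"offset": [0, 0.1, 0.2], "turn": 0}, {"offset": [0, 0.1, 0.3], "turn": 0}, {"offset": [0, 0.1, 0.4], "turn": 0}, {"offset": [0, 0.1, 0.4], "turn": 0}, {"offset": [0, 0.1, 0.4], "turn": 0}]}}

```text
t: 29.1
eef_pos: [0.5454, 0.2371, 0.3259]
ee_rot: [-3.142, -0.0, 0.169]
force: [-0.9, -0.1, 3.2]
width: 0.0274
```

Contact with the floor at the expected height. Release and rise; move aside and check.

Call:
{"api": "send_rows", "payload": {"motion": [{"offset": [0, 0, 0], "turn": 0}, {"offset": [0, 0, 0], "turn": 0}, {"offset": [0, 0, 0], "turn": 0}, {"offset": [0, 0, 0], "turn": 0}, {"offset": [0, 0, -1.5], "turn": 0}, {"offset": [0, 0, -5], "turn": 0}, {"offset": [0, 0, -9], "turn": 0}, {"offset": [0, 0, -11], "turn": 0}], "hand": 0.2}}

```text
t: 29.9
eef_pos: [0.5458, 0.2372, 0.4392]
ee_rot: [-3.14, -0.004, 0.169]
force: [0.4, 0.5, 0.5]
width: 0.0525
```

Call:
{"api": "send_rows", "payload": {"motion": [{"offset": [0, 5, 0], "turn": 0}, {"offset": [0, 10, 0], "turn": 0}, {"offset": [0, 15, 0], "turn": 0}, {"offset": [0, 20, 0], "turn": 0}, {"offset": [0, 20, 0], "turn": 0}, {"offset": [0, 20, 0], "turn": 0}, {"offset": [0, 20, 0], "turn": 0}]}}

```text
t: 30.6
eef_pos: [0.5789, 0.0404, 0.4355]
ee_rot: [-3.141, 0.0, 0.169]
force: [-0.6, 0.8, 0.2]
width: 0.0526
```

```bash
python3 - <<'E'
from h import *
plan()
for n in('top','side'):
    g=grab(n); W=cloud(g); A=W.reshape(-1,3)
    A=A[(np.hypot(A[:,0]-.538,A[:,1]-.276)<.15)]
    P=A[abs(A[:,2]-.102)<.004]; print(n,'rim z',np.median(P[:,2]),fit(P[:,:2],[.538,.276,.168]))
    T=A[abs(A[:,2]-.187)<.006]; print('tamper top',len(T),T.mean(0),cv2.minEnclosingCircle((T[:,:2]*1000).astype(np.float32)))
    cv2.imwrite(f'pics/{n}5.png',g['frame'])
a=cv2.imread('pics/top5.png')[100:290,130:450]; b=cv2.imread('pics/side5.png')[80:280,150:450]
cv2.imwrite('pics/f5.png',cv2.resize(np.vstack([a[:,:300],b]),None,fx=1.5,fy=1.5,interpolation=cv2.INTER_CUBIC))
E
```

```text
t 30.6 at [0.5789 0.0404 0.4355] 9.67 rp [-3.141  0.   ] F [-0.6  0.8  0.2] w 0.0526
top rim z 0.10091099549455951 (array([0.5375, 0.2755]), np.float64(9.46), np.float64(0.0011267962616667419))
tamper top 0 [nan nan nan] ((0.0, 0.0), 0.0)
side rim z 0.10107903447843075 (array([0.5391, 0.2745]), np.float64(9.59), np.float64(0.002752738538277235))
tamper top 47 [0.5449056  0.23237437 0.18670226] ((545.6392211914062, 236.25559997558594), 14.294556617736816)<stdin>:7: RuntimeWarning: Mean of empty slice.
  ret = um.true_divide(
```

View pics/f5.png

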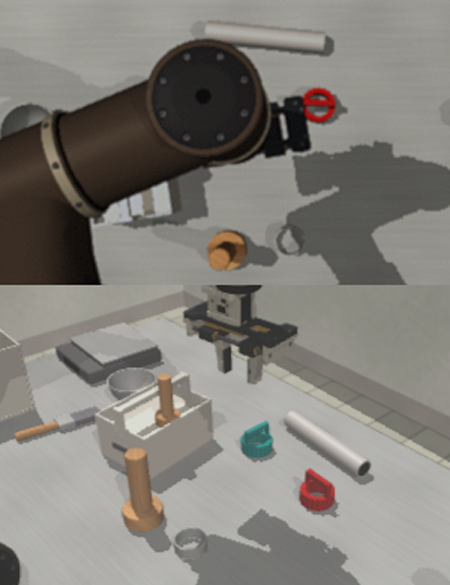

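```bash
python3 -c "
from station import *
print(job_done())"
```

```text
the job is handed in; nothing more can be done
None
```

I did the whole job in the order asked and handed it in at about 30.7 s robot time. The system gave no verdict.

- **Cutters:** the round and square cutters are side by side in the lower tray, handles up. Both touched the tray floor at the expected height, with 6–11 N of contact force. I could not see inside the lower tray again once it was covered.
- **Upper tray:** I lowered it by the bar in small steps until it touched with about 10 N, then let go. Its rim measured 101 mm against a nominal 102 mm, and the cameras generally read about 1 mm low. The tilt was at most about 2 mrad, and its position was within about 2 mm of the lower tray, so all four lugs are taken to be fully home.
- **Tamper:** the smaller one stands upright in the upper tray. Its top measured 187 mm against a nominal 188 mm. In the final top picture the arm hid it, so this check rests on the side camera alone.
- **Everything else:** I moved nothing else, and the gripper was clear of everything at hand-in.

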